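# Shut the red stopcock in the valve box

### The arm

A 6-joint arm with a two-finger parallel gripper is mounted at the origin on a cart in front of the work surface, level with it; the furniture and walls round the work are solid. World frame = base frame: x ahead of the robot, y to its left, z up, the work surface at z = 0. Lengths are in m, angles in rad, forces in N, time in s.
With the tool pointing down it reaches from about 0.3 to 0.825 m from the base axis. Payload 5.4 kg.
Tool frame: the origin (TCP) lies at the very end of the fingers, on their centre line; the grasp point (between the pads) lies 19 mm behind it; z points along the fingers, x is the direction in which the jaws open and shut, and the axes are right-handed (so a half turn about z gives the same grasp; the last joint's range is limited). The gripper opens to 92 mm and grips with 3 to 60 N. Pads are 20 mm wide; open, the fingers measure 128 mm over their backs; the gripper's body (75 mm by 189 mm) begins 69 mm behind the grasp point.
Start: joints at [-1.544, 0.158, 1.597, -0, 1.386, -0.21], TCP at [0.135, -0.559, 0.215] pointing down, gripper open.
Joint ranges: [-2.91, 2.91], [-0.94, 2.29], [0.18, 2.7], [-1.29, 4.43], [0.17, 2.64], [-3, 3]. Speed limits (rad/s): [2.57, 2.57, 3.14, 3.14, 3.14, 3.14].

### API

Orientations are given as a rotation vector (axis times angle).
In Python, from workcell import bot gives the robot as it stands. Calls block until the motion is done:
- bot.goto(position, orientation): joint-space move of the TCP to a pose.
- bot.line_to(position, rot=None, max_speed=0.15): straight line of the TCP; rot=None keeps the orientation; max_speed is the mean speed in m/s.
- bot.set_joints(angles): joint-space move.
- bot.set_gripper(opening, newtons=None): opening from 0.0 (shut) to 1.0 (fully open); newtons is the grip in N (None keeps the last); returns when the fingers have stopped.
- bot.hold(seconds).
- bot.inverse_kinematics(position, orientation): joint angles nearest the present ones, or None.
- bot.read_camera(name): name is "side" or "top"; returns a dict with "pixels" (420x560x3 uint8, blue, green, red), "fx", "fy", "cx", "cy" (pixels), "k1" (the pictures are not rectified: a ray, as slopes to the right and down, at radius r is drawn at 1 + k1 r^2 times it, then the intrinsics apply), "R" (3x3) and "t" (3): a world point X has camera coordinates R X + t. Camera axes: x right, y down, z forward; pixel columns grow to the right and rows downward; lengths in m; the calibration is good to about 2 mm. A picture is of the moment at which its call begins. There is no depth.
A pose or a line that the arm cannot do raises bot.MotionError and nothing moves.
- bot.job_done(): hands the job in, once; it reports no verdict.
Readings, each from a call of its own:
- bot.current_clock(): time.
- bot.current_joints(): joint angles.
- bot.current_joint_vel(): joint speeds.
- bot.current_effort(): joint torques, N m.
- bot.current_ee_pos(): TCP position.
- bot.current_tool_rot(): TCP orientation.
- bot.current_contact_force(): force on the tool from outside, world axes, zero at the start.
- bot.current_ft_torque(): the same for the moment, N m.
- bot.current_opening(): opening from 0.0 (shut) to 1.0 (fully open).
Only numpy, scipy, OpenCV 4.12 (cv2) and the standard library are available. Lean on these libraries where they do the work, as an engineer would, in place of code of your own. Each camera call takes 0.05 s, during which the arm holds its last target.

### The job

Slide the white cover of the grey valve box all the way back, away from the hose barbs on the front, until it stops, which uncovers two valve handles; then push the red handle clockwise (seen from above) until it is fully shut, across its pipe. Only push with the fingertips: do not lift the cover or anything else, leave the blue handle as it is, and do not disturb the jar, the vial and the dish that stand beside the box.

Things in the scene. Friction and masses are not known exactly. Their poses are not given: they have to be found in the camera images.
- valve_box: grey stopcock box fixed on the worktop, 250 (x) x 288 (y) x 79 mm, brass hose barbs on its front (-x) face. Origin: centre of its underside; x points to its back, y to its left, z up. Near half: open well; far half (x -2 to +125 mm): closed deck at z 70 mm onto which the cover slides. Lips 9 mm above the deck guide the cover at the sides (inner faces y +-139 mm) and stop it at the back (x 119 mm)
- well_floor (a point): middle of the well's floor, at box x -60 mm, y 0, z 5 mm; axes as the box. Inside, the well is 115 (x) x 264 mm (y), its walls 70 mm high. Two valves, pivots at box x -35 mm, y +65 and y -60 mm; which one is red varies. Under each handle a brass pipe runs along x, 14 mm wide (unions 26 mm), nothing of it above z 31 mm
- cover: loose white cover plate, 128 (x) x 273 (y) x 6 mm, about 0.3 kg, lying on the walls and deck (underside at z 70 mm), 2.5 mm play at each side, held by friction alone; it hides the well at the start. Origin: centre of its underside; axes as the box. Starts at box x -60 to -50 mm, meets the back stop at box x +55 mm
- cover_ridge (a point): middle of the near (-x) face of the black ridge on the cover, the face to push on, 31 mm in front of the cover's origin; the ridge is 90 mm long (y), 12 mm thick (x), its top at z 96 mm, this point at z 86 mm, the plate's top at z 76 mm. 33 mm of flat plate lie in front of that face
- red_handle (a joint): angle of the red handle (rad): 0 = open, pointing along the pipe to the box's front (-x); grows clockwise seen from above; pi/2 = 1.571 = shut against its stop, pointing to the box's left (+y). Starts between 0 and 0.3; stays where it is left (friction about 0.07 N m)
- red_pivot (a point): on the vertical turning axis of the red handle, at mid-height of its blade (z 47 mm)
- red_tip (a point): point on the red handle's blade 45 mm from its axis, mid-height (z 47 mm). The blade is 12 mm thick, 22 mm high (z 36 to 58 mm) and ends 55 mm from the axis; hub radius 11 mm, top at z 60 mm
- blue_handle (a joint): angle of the blue handle, same shape and meaning as the red one; starts between 0 and 0.3 and must be left as it is
- blue_tip (a point): point on the blue handle's blade 45 mm from its axis, mid-height (z 47 mm)
- stain_jar_mid (a point): centre of a loose white jar standing beside the left of the box, 60 mm wide, 76 mm high; leave alone
- tall_vial_mid (a point): centre of a loose glass vial with black cap standing beside the right of the box, 22 mm wide, 96 mm high; leave alone
- petri_dish_mid (a point): centre of a loose covered dish lying beside the right of the box, 57 mm wide, 14 mm high; leave alone

How it is judged:
On the way, in this order (a step that is already met when the one before it is completed fails the run):
1. the cover is slid back to within 12 mm of its stop (x of cover in the frame of valve_box above 0.043 m and z of cover in the frame of valve_box below 0.074 m), for 0.2 s.
2. the red handle is pushed shut (value of joint red_handle above 1.45 rad), for 0.2 s.
At the end, for the whole second after the job is handed in: the cover lies flat on the box within 12 mm of its back stop and at rest, the red handle is within 0.12 rad of shut (over 1.45 rad), the blue handle's tip is within 10 mm and the jar, vial and dish within 20 mm of where they were (all of step 1 and z of cover in the frame of valve_box above 0.066 m and angle between cover's own z axis and vertical below 0.05 rad and linear speed of cover below 0.01 m/s and value of joint red_handle above 1.45 rad and distance of blue_tip from where it was at the start of the episode below 0.01 m and distance of each of stain_jar_mid, tall_vial_mid, petri_dish_mid from where it was at the start of the episode below 0.02 m); the robot touches nothing.
It fails at once if the cover is lifted more than 12 mm or tipped (z of cover in the frame of valve_box above 0.082 m or angle between cover's own z axis and vertical above 0.12 rad).
It fails at once if the blue handle is moved (distance of blue_tip from where it was at the start of the episode above 0.01 m).
It fails at once if the jar, the vial or the dish is disturbed or lifted (distance of any of stain_jar_mid, tall_vial_mid, petri_dish_mid from where it was at the start of the episode above 0.02 m).
It also fails if it takes over 45 s, if anything falls off the work surface, if the arm or the gripper's body presses on something with over 40 N, if the wrist force passes 120 N, or if a joint passes its speed limit or range.

## Working session

There is one attempt and no reset: what is moved stays moved. The work goes in short steps, each a Python script; the robot and the scene stay as the last script left them, time stands still between calls to the robot, and variables do not carry over. Pictures are saved under pics/ and viewed, and the job is handed in when it is done.

```bash
mkdir -p pics; ls
python3 - <<'E'
from workcell import bot
import cv2
for n in("side","top"):
    c=bot.read_camera(n); cv2.imwrite(f"pics/{n}0.png",c["pixels"]); print(n,{k:v for k,v in c.items() if k!="pixels"})
print(bot.current_clock(),bot.current_tool_rot())
E
```

```text
pics
side {'fx': 389.6215679016247, 'fy': 389.6215679016247, 'cx': 275.1336494250182, 'cy': 206.06768894387227, 'k1': -0.09036678199052631, 'R': array([[ 0.96087316, -0.27674903, -0.01152186],
       [-0.20160438, -0.67023486, -0.71424149],
       [ 0.18994329,  0.68861833, -0.6998045 ]]), 't': array([-0.56190213,  0.16796059,  0.7942345 ])}
top {'fx': 381.5572126752348, 'fy': 381.5572126752348, 'cx': 287.65279943883274, 'cy': 206.77761500237696, 'k1': -0.09078306685895321, 'R': array([[ 0.00947575, -0.9997682 ,  0.01933265],
       [-0.998533  , -0.01049124, -0.05312049],
       [ 0.053311  , -0.01880094, -0.99840095]]), 't': array([-0.00774699,  0.60144513,  0.90948996])}
0.1 [-2.46732524e+00  1.94269280e+00  1.63897112e-03]
```

View pics/side0.png

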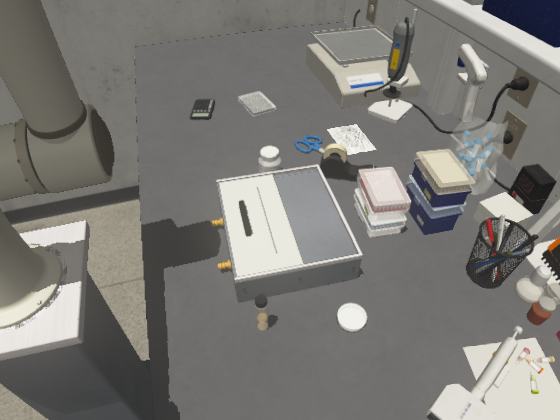

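View pics/top0.png

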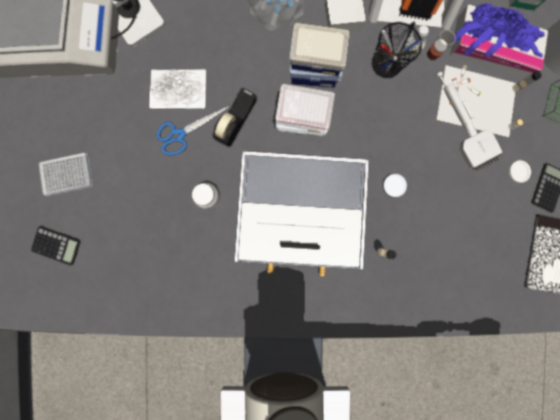

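The side view shows the box with its cover closed: ridge at about (245,218), barbs at (218,222) and (225,266), jar at (269,156), vial at (262,312) and dish at (352,317). In the top view the box spans about (237-368, 153-268) and the ridge is at (300,245). I'll zoom in for the corners.

Run:
```python
import cv2
a=cv2.imread("pics/side0.png")[150:310,200:370]; cv2.imwrite("pics/side0z.png",cv2.resize(a,None,fx=4.6,fy=3.7*1,interpolation=cv2.INTER_CUBIC)[:600,:800])
a=cv2.imread("pics/top0.png")[140:285,225:385]; cv2.imwrite("pics/top0z.png",cv2.resize(a,None,fx=4,fy=4,interpolation=cv2.INTER_CUBIC))
```

```text
(no output)
```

View pics/side0z.png

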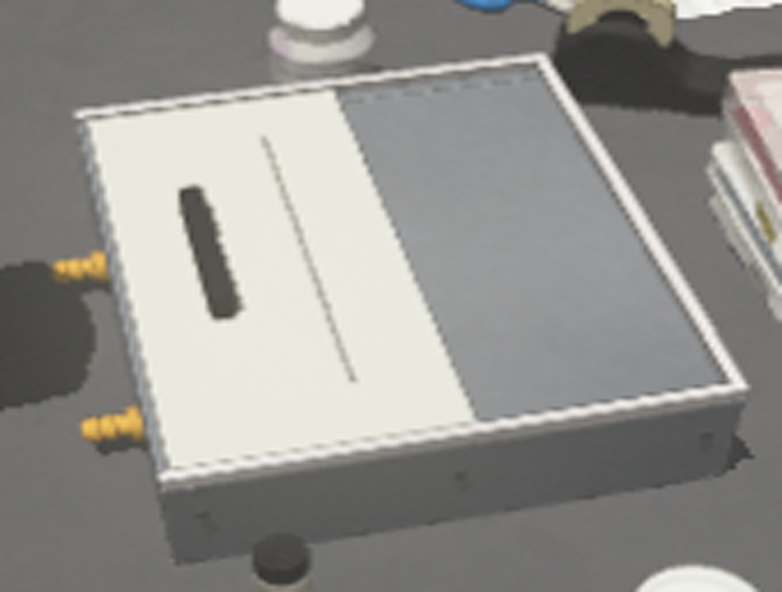

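View pics/top0z.png

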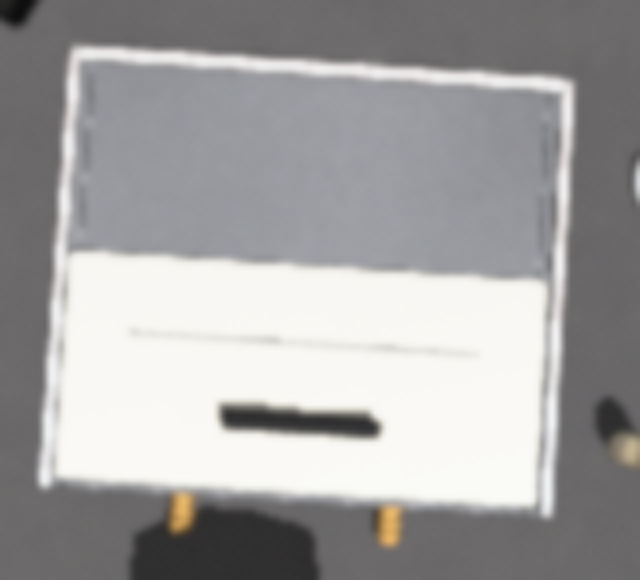

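Corners in the zooms are clear. I'll triangulate them from both views, then fit the box pose.

```bash
cat > h.py <<'E'
import numpy as np, cv2
from scipy.optimize import least_squares
def KD(c): return np.array([[c["fx"],0,c["cx"]],[0,c["fy"],c["cy"]],[0,0,1.]]),np.array([c["k1"],0,0,0,0.])
def proj(c,P):
    K,D=KD(c); return cv2.projectPoints(np.asarray(P,float).reshape(-1,1,3),cv2.Rodrigues(c["R"])[0],c["t"],K,D)[0].reshape(-1,2)
def norm(c,uv):
    K,D=KD(c); return cv2.undistortPoints(np.asarray(uv,float).reshape(-1,1,2),K,D).reshape(-1,2)
def tri(c1,u1,c2,u2):
    P=lambda c:np.hstack([c["R"],c["t"][:,None]])
    X=cv2.triangulatePoints(P(c1),P(c2),norm(c1,u1).T,norm(c2,u2).T); return (X[:3]/X[3]).T
def onz(c,uv,z):
    n=norm(c,uv); d=np.c_[n,np.ones(len(n))]@c["R"]; o=-c["R"].T@c["t"]
    return o+d*((z-o[2])/d[:,2])[:,None]
def Rz(a): return np.array([[np.cos(a),-np.sin(a),0],[np.sin(a),np.cos(a),0],[0,0,1]])
def fit(cs,uvs,model):
    f=lambda p:np.concatenate([(proj(c,model@Rz(p[2]).T+[p[0],p[1],0])-u).ravel() for c,u in zip(cs,uvs)])
    return least_squares(f,[0.5,0,0])
E
python3 - <<'E'
from h import *
from workcell import bot
S=bot.read_camera("side");T=bot.read_camera("top")
s=lambda a:(np.array(a,float)+.5)/[4.6,3.7]-.5+[200,150]
t=lambda a:(np.array(a,float)+.5)/4-.5+[225,140]
us=s([(78,115),(545,55),(747,385),(163,485)]);ut=t([(42,487),(72,46),(574,80),(548,517)])
X=tri(S,us,T,ut);print(X.round(4)); print([np.linalg.norm(X[i]-X[(i+1)%4]).round(4) for i in range(4)])
m=np.array([[-.125,.144,.079],[.125,.144,.079],[.125,-.144,.079],[-.125,-.144,.079]])
for cs,u in(([S,T],[us,ut]),([S],[us]),([T],[ut])):
    r=fit(cs,u,m);print(r.x.round(4),np.abs(r.fun).max().round(2))
r=fit([S,T],[us,ut],m);p=r.x
# cover rear edge top z .076 : side (337,92),(475,420); top (70,250),(547,278)
for c,u in((S,s([(337,92),(475,420)])),(T,t([(70,250),(547,278)]))):
    print("cover edge box", ((onz(c,u,.076)-[p[0],p[1],0])@Rz(p[2])).round(4))
# jar/dish/vial
for nm,a,b in(("jartop",(269,151),(204,192)),("dish",(351,316),(395,185)),("vialcap",(261,299),(378,247))):
    x=tri(S,[a],T,[b])[0];print(nm,x.round(3),((x-[p[0],p[1],0])@Rz(p[2])).round(3))
E
```

```text
[[ 0.4749  0.1165  0.075 ]
 [ 0.7248  0.1037  0.0755]
 [ 0.7077 -0.184   0.0798]
 [ 0.4592 -0.1706  0.0736]]
[np.float64(0.2502), np.float64(0.2882), np.float64(0.2489), np.float64(0.2875)]
[ 0.5915 -0.0345 -0.0528] 1.17
[ 0.5913 -0.0359 -0.0511] 1.31
[ 0.5915 -0.0335 -0.0544] 0.54
cover edge box [[ 0.0099  0.1336  0.076 ]
 [ 0.0071 -0.135   0.076 ]]
cover edge box [[ 0.009   0.1379  0.076 ]
 [ 0.0103 -0.1342  0.076 ]]
jartop [0.627 0.19  0.076] [0.024 0.227 0.076]
dish [ 0.658 -0.268  0.01 ] [ 0.079 -0.229  0.01 ]
vialcap [ 0.503 -0.212  0.056] [-0.079 -0.182  0.056]
```

The box fits at (0.5915, -0.034), yaw -0.053 rad. Triangulated rim heights are 74-80 mm against 79 nominal, and the side lengths match to about 1 mm. The cover is at box x ≈ -0.055, so the ridge face is at about -0.086. Next I push with shut fingers, jaws along box y.

```bash
cat >> h.py <<'E'
BP=np.array([.5915,-.0342,0.]);YAW=-.0528
def W(x,y,z): return Rz(YAW)@[x,y,z]+BP
def B(p): return Rz(YAW).T@(np.asarray(p)-BP)
def rot(jaw): # tool down, tool x at angle jaw in box frame
    a=jaw+YAW; x=np.array([np.cos(a),np.sin(a),0]);z=np.array([0,0,-1.]);
    return cv2.Rodrigues(np.c_[x,np.cross(z,x),z])[0].ravel()
E
python3 - <<'E'
from h import *
from workcell import bot
bot.set_gripper(0.0)
for j in(np.pi/2,-np.pi/2):
    print(j,bot.inverse_kinematics(W(-.114,0,.2),rot(j)))
js={j:bot.inverse_kinematics(W(-.114,0,.2),rot(j)) for j in(np.pi/2,-np.pi/2)}
q0=bot.current_joints()
j=min((j for j in js if js[j] is not None),key=lambda j:abs(js[j][5]))
print("use",j)
bot.goto(W(-.114,0,.2),rot(j))
bot.line_to(W(-.114,0,.083),max_speed=.1)
print(B(bot.current_ee_pos()),bot.current_contact_force(),bot.current_opening(),bot.current_clock())
E
```

```text
1.5707963267948966 [-3.12214757e-01 -8.51764535e-02  1.87672428e+00 -4.44089210e-16
  1.35004482e+00 -1.83021108e+00]
-1.5707963267948966 [-3.12214757e-01 -8.51764535e-02  1.87672428e+00 -4.44089210e-16
  1.35004482e+00  1.31138157e+00]
use -1.5707963267948966
[-0.11337536 -0.00017897  0.08370929] [0.12797148 0.03756313 0.31645475] 0.004590136794300698 5.125
```

Run:
```python
from h import *
from workcell import bot
f0=np.array(bot.current_contact_force());n=0
def go(x,v):
    bot.line_to(W(x,0,.083),max_speed=v)
    f=Rz(YAW).T@(np.array(bot.current_contact_force())-f0);b=B(bot.current_ee_pos())
    print(round(x,3),b.round(4),f.round(1),round(bot.current_clock(),2));return f
go(-.10,.03)
for x in np.arange(-.08,-.001,.02): 
    f=go(x,.05)
    if -f[0]>15: break
else:
    for x in np.arange(.002,.024,.003):
        f=go(x,.03)
        if -f[0]>12: break
cv2.imwrite("pics/side1.png",bot.read_camera("side")["pixels"])
```

```text
-0.1 [-0.1     0.      0.0829] [-0.3 -0.5 -0.3] 5.74
-0.08 [-0.0797 -0.      0.083 ] [ 0.5  0.4 -0.4] 6.29
-0.06 [-0.0597 -0.      0.083 ] [-0.7  0.1 -0.4] 6.84
-0.04 [-0.0396 -0.      0.083 ] [ 0.   0.7 -1. ] 7.39
-0.02 [-0.0196 -0.      0.083 ] [-0.7  0.4  0.3] 7.94
0.002 [ 0.0022 -0.      0.0831] [-0.3 -0.  -0.5] 8.82
0.005 [ 0.0053 -0.      0.0831] [-0.2  1.3 -0.5] 9.07
0.008 [ 0.0083 -0.      0.083 ] [-1.5 -0.3 -1. ] 9.32
0.011 [ 0.0113 -0.0001  0.083 ] [-0.8 -0.6 -0.5] 9.57
0.014 [0.014  0.0001 0.0829] [-0.2  0.3 -1. ] 9.82
0.017 [0.0142 0.0001 0.0829] [-11.6   0.4   8.3] 10.07
0.02 [0.0143 0.0001 0.0828] [-21.8  -0.3  16.3] 10.32
```

View pics/side1.png

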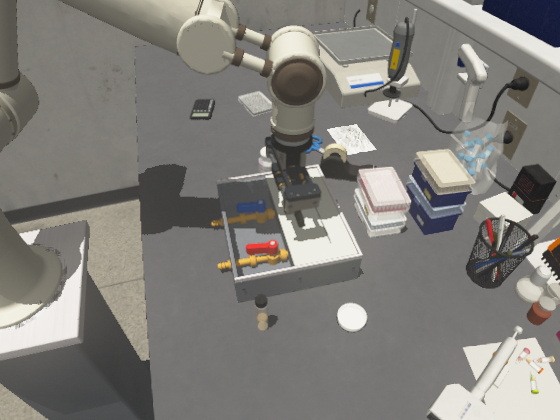

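The cover stopped at TCP box x 0.0142, as predicted for the back stop (0.014). In the picture red is the right valve (blade around (250,248) to the hub at (273,246)) and blue is the left one (250,207). I'll back off and clear the arm to measure.

Run:
```python
from h import *
from workcell import bot
bot.line_to(W(-.01,0,.083),max_speed=.05)
bot.line_to(W(-.01,0,.22),max_speed=.2)
q=list(bot.current_joints()); q[0]-=0.9; bot.set_joints(q)
for n in("side","top"):
    c=bot.read_camera(n)["pixels"]; 
    a=c[190:280,205:305] if n=="side" else c[190:285,225:380]
    k=7 if n=="side" else 5
    cv2.imwrite(f"pics/{n}2.png",c);cv2.imwrite(f"pics/{n}2z.png",cv2.resize(a,None,fx=k,fy=k,interpolation=cv2.INTER_CUBIC)[:600,:800])
print(bot.current_clock())
```

```text
13.9
```

View pics/side2z.png

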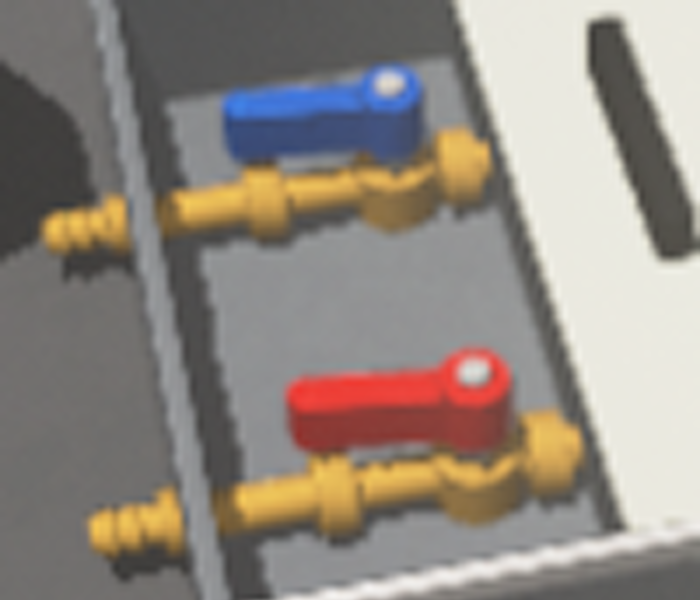

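View pics/top2z.png

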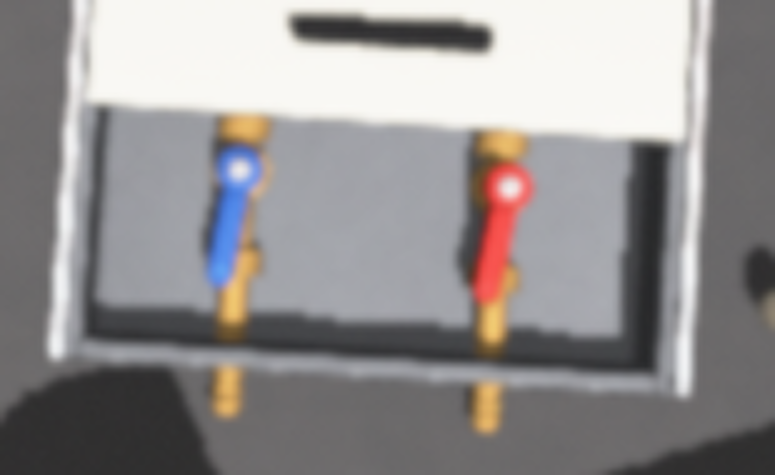

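Side zoom: red screw at (474,371), blade end at about (295,390). Top zoom: red screw at (510,187), blade end at about (485,296). Triangulating those now.

Run:
```python
from h import *
from workcell import bot
S=bot.read_camera("side");T=bot.read_camera("top")
s=lambda a:(np.array(a,float)+.5)/7-.5+[205,190]
t=lambda a:(np.array(a,float)+.5)/5-.5+[225,190]
a=s([(474,371),(295,393),(390,82),(232,105)]);b=t([(510,187),(485,298),(240,170),(218,283)])
X=tri(S,a,T,b)
for nm,x in zip(("redscrew","redend","bluescrew","blueend"),X):print(nm,B(x).round(4))
for c,u in((S,a),(T,b)):
    r=[B(x) for x in np.vstack([onz(c,u[[0,2]],.061),onz(c,u[[1,3]],.058)])]
    for i in(0,1):
        d=r[i+2]-r[i];print(r[i].round(4),r[i+2].round(4),"len",np.hypot(*d[:2]).round(4),"ang",np.arctan2(d[1],-d[0]).round(3))
# cover front edge in top
u=t([(85,103),(685,138)]);print("cover front",[B(x).round(4) for x in onz(T,u,.076)])
```

```text
redscrew [-0.0352 -0.0591  0.0604]
redend [-0.0871 -0.051   0.0557]
bluescrew [-0.035   0.0658  0.0609]
blueend [-0.0868  0.0726  0.056 ]
[-0.0354 -0.0595  0.061 ] [-0.0873 -0.053   0.058 ] len 0.0524 ang 0.125
[-0.0349  0.0657  0.061 ] [-0.086   0.0704  0.058 ] len 0.0514 ang 0.092
[-0.0351 -0.059   0.061 ] [-0.087  -0.0508  0.058 ] len 0.0525 ang 0.157
[-0.0351  0.0658  0.061 ] [-0.0876  0.0727  0.058 ] len 0.053 ang 0.13
cover front [array([-0.0093,  0.1375,  0.076 ]), array([-0.0081, -0.136 ,  0.076 ])]
```

Measured in the box frame, the red pivot is at (-0.035, -0.0595) and the angle is about 0.15 rad. Screw height is 60 mm, blade length and pivots agree with the text, and the cover's front edge puts it at x ≈ +0.055. I'll sweep the shut fingers along the blade's right side, turning with it.

Run:
```python
from h import *
from workcell import bot
PV=np.array([-.0352,-.0595]);r=.036
def P(th,d,z):
    u=np.array([-np.cos(th),np.sin(th)]); n=np.array([np.sin(th),np.cos(th)]) # n = direction of motion
    q=PV+r*u-d*n; return W(q[0],q[1],z)
th0=.12
print(bot.inverse_kinematics(P(th0,.026,.2),rot(-th0)))
bot.goto(P(th0,.026,.2),rot(-th0))
bot.line_to(P(th0,.026,.040),max_speed=.12)
f0=np.array(bot.current_contact_force()); print(B(bot.current_ee_pos()),f0,bot.current_clock())
def go(th,d,v=.04):
    bot.line_to(P(th,d,.040),rot=rot(-th),max_speed=v)
    f=Rz(YAW).T@(np.array(bot.current_contact_force())-f0);b=B(bot.current_ee_pos())
    print(round(th,3),b.round(4),f.round(1),round(bot.current_clock(),2));return f
go(th0,.0165)
for th in np.arange(.25,1.72,.12):
    f=go(th,.016)
    if np.hypot(f[0],f[1])>10: break
for n in("side","top"):cv2.imwrite(f"pics/{n}3.png",bot.read_camera(n)["pixels"])
```

```text
[-0.44365271  0.04051572  1.75321369  0.          1.34786324 -0.27085271]
[-0.07335448 -0.08127856  0.04080841] [ 0.73640435 -0.34432395 -0.11574518] 16.9917
0.12 [-0.0728 -0.0713  0.0402] [-1.3  0.2 -0.1] 17.38
0.25 [-0.074  -0.0661  0.0401] [-0.4  1.1  0.4] 17.67
0.37 [-0.0746 -0.0615  0.04  ] [-0.3  1.7  0.6] 17.93
0.49 [-0.0745 -0.0567  0.04  ] [-2.   0.6  0.3] 18.2
0.61 [-0.0739 -0.052   0.04  ] [-0.7  0.8 -0.2] 18.47
0.73 [-0.0727 -0.0474  0.0399] [-1.4  0.3  1. ] 18.73
0.85 [-0.0709 -0.043   0.04  ] [-0.7  0.3  0.2] 19.0
0.97 [-0.0687 -0.0389  0.0399] [-0.9 -0.7 -0.4] 19.27
1.09 [-0.066 -0.035  0.04 ] [-0.2  0.7 -0.4] 19.53
1.21 [-0.0629 -0.0315  0.04  ] [-1.5  0.5 -0.5] 19.8
1.33 [-0.0593 -0.0284  0.04  ] [-1.2  1.5 -0.6] 20.07
1.45 [-0.0555 -0.0257  0.0399] [-1.6  0.4 -1.2] 20.33
1.57 [-0.0513 -0.0235  0.04  ] [-2.2  0.9  0.6] 20.6
1.69 [-0.051  -0.022   0.0393] [-15.2  -1.4   8.6] 20.87
```

View pics/side3.png

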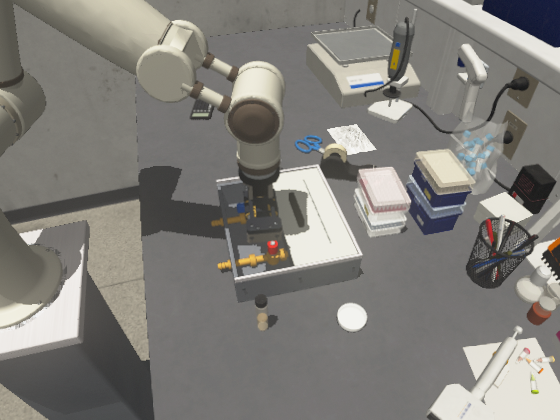

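The handle met its stop at 1.57 rad, where the force jumped to 15 N. I'll back straight off, lift, clear the arm and check.

Run:
```python
from h import *
from workcell import bot
b=B(bot.current_ee_pos())
bot.line_to(W(b[0]-.02,b[1],.041),max_speed=.05)
bot.line_to(W(b[0]-.02,b[1],.22),max_speed=.15)
q=list(bot.current_joints()); q[0]-=0.9; bot.set_joints(q)
for n in("side","top"):
    c=bot.read_camera(n)["pixels"]; 
    a=c[140:340,190:390] if n=="side" else c[140:285,180:420]
    k=3
    cv2.imwrite(f"pics/{n}4z.png",cv2.resize(a,None,fx=k,fy=k,interpolation=cv2.INTER_CUBIC))
print(bot.current_clock(),bot.current_contact_force())
```

```text
24.7083 [ 0.29638653 -0.42923348  0.35454976]
```

View pics/side4z.png

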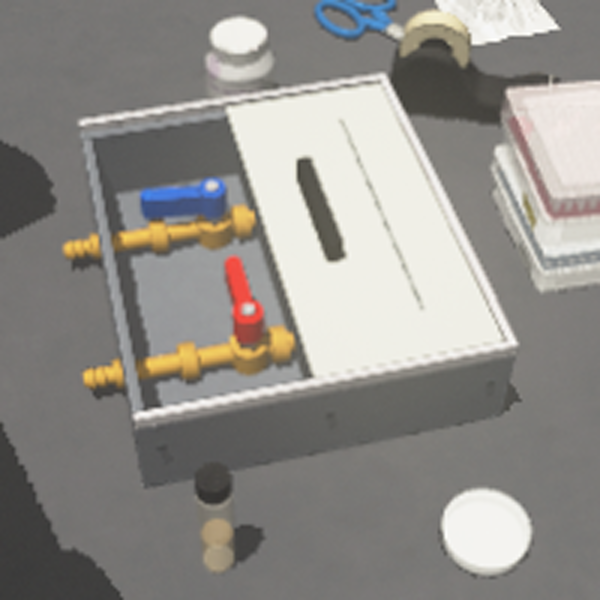

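View pics/top4z.png

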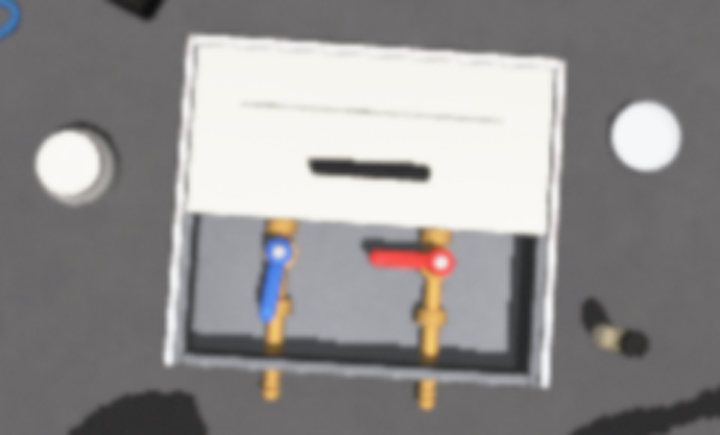

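The red handle lies across its pipe (top zoom, (441,262) to (371,257), parallel to the cover's edge). The cover is at the back and blue looks unchanged. One last before/after comparison of the neighbours, then I hand in.

Run:
```python
from h import *
from workcell import bot
T=bot.read_camera("top");S=bot.read_camera("side")
t0=cv2.imread("pics/top0.png");s0=cv2.imread("pics/side0.png");t2=cv2.imread("pics/top2.png")
def sh(a,b,u,v,w=14):
    f=lambda i:np.float32(cv2.cvtColor(i,6)[v-w:v+w,u-w:u+w]); return np.round(cv2.phaseCorrelate(f(a),f(b),cv2.createHanningWindow((2*w,2*w),5))[0],2)
for nm,u,v in(("jar",204,194),("dish",395,185),("vial",386,252)):print(nm,sh(t0,T["pixels"],u,v))
for nm,u,v in(("jar",269,157),("dish",352,317),("vial",262,312)):print(nm,sh(s0,S["pixels"],u,v))
print("blue",sh(t2,T["pixels"],271,234,12))
t=lambda a:(np.array(a,float)+.5)/3-.5+[180,140]
a=onz(T,t([(441,262)]),.061)[0];e=onz(T,t([(371,257)]),.058)[0];d=B(e)-B(a);print("red",np.arctan2(d[1],-d[0]))
print("cover front",[B(x).round(4)[0] for x in onz(T,t([(190,212),(545,235)]),.076)])
bot.job_done()
```

```text
jar [-0.02  0.03]
dish [0.02 0.  ]
vial [-0.05 -0.08]
jar [ 0.03 -0.01]
dish [-0.05  0.15]
vial [-0.01 -0.  ]
blue [0.12 0.14]
red 1.580712770203925
cover front [np.float64(-0.0094), np.float64(-0.0099)]
the job is handed in; nothing more can be done
```

I slid the cover back to its stop with the shut fingertips. I then swept the red handle (the right valve) clockwise until it hit its stop, backed off, and handed the job in at about 25 s of the 45 s allowed.

Last checks before handing in:
- **Cover:** it is at box x ≈ +0.054 m, against 0.055 m at the stop and 0.043 m needed. I measured this from its front edge in the top view.
- **Red handle:** it reads about 1.58 rad, against 1.571 fully shut and 1.45 needed.
- **Blue handle, jar, vial and dish:** each shifted by 0.2 pixel or less between the before and after pictures. For the blue handle, "before" is the first picture after it was uncovered.
- **Robot:** it was clear of everything with no contact force. The pushes peaked at about 27 N on the cover and 17 N on the handle, against the 120 N wrist limit.

Two measurements were off. Triangulated rim heights came out 74–80 mm against the stated 79. My rough vial-cap point gave 56 mm on a 96 mm vial, so I did not use that height; the arm only needed to stay clear of the vial.

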